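# Screw the lid onto a leaning grit jar without crossing the thread

### The arm

A 6-joint arm with a two-finger parallel gripper is mounted at the origin on the work surface. World frame = base frame: x ahead of the robot, y to its left, z up, the work surface at z = 0. Lengths are in m, angles in degrees, forces in N, time in s.
With the tool pointing down it reaches from about 0.25 to 0.775 m from the base axis. Payload 8.9 kg.
Tool frame: the origin (TCP) lies between the finger pads; the fingertips stand ahead of it and the grasp point (between the pads) lies 11 mm behind it (manip.tcp_to_tips is the z of the fingertips in the tool frame, in m); z points along the fingers, y is the direction in which the jaws open and shut (so a half turn about z gives the same grasp; the last joint's range is limited). The gripper opens to 85 mm and grips with 20 to 120 N. Pads are 22 mm wide; open, the fingers measure 114 mm over their backs; the gripper's body (76 mm by 85 mm) begins 54 mm behind the grasp point. The pads swing forward as they close: fully open they stand 13 mm farther back than shut.
Start: joints at [-81.95, 16.656, -8.789, 64.555, 0, 82.019], TCP at [0.145, -0.505, 0.218] pointing down, gripper open.
Joint ranges: [-144.48, 144.48], [-52.06, 99.96], [-74.48, 78.29], [-112.23, 115.85], [-86.99, 84.42], [-180, 180]. Speed limits (degrees/s): [127.2, 127.2, 159.86, 180, 180, 180].

### API

Orientations are given as [roll, pitch, yaw] about the fixed x, y, z axes, in that order (R = Rz(yaw) Ry(pitch) Rx(roll)).
In Python, from rig import manip, vision gives the robot as it stands.
- The arm moves only by the tool play_rows, never from a script. Its argument "motion" is a list of rows, each a list of 3 entries, a list of its own where there are three numbers: the finger opening in mm, from 0 to 85.4, then the shift along the tool's x, y, z in mm, then the turn, a rotation vector about the tool's x, y, z in rad. A call has 1 to 20 rows; each row shifts and turns the pose as measured when the row begins, along the tool's axes as they then stand; what a row does not reach is not made up. A row lasts 1/10 s, in which the tool goes at most 50 mm and 8.59 degrees, less where a joint would pass 70% of its speed; a pose out of reach is approached as far as the arm can. A call is refused whole if a number of a shift passes 50 or a number of a turn 0.15, either way. A call with a gripper value outside its range is refused whole. The fingers move at their own pace and stop on an object; "newtons" is the grip in N (left out, the last holds). Time passes only in rows, so rows that do not move let the fingers close. It gives the time, the measured TCP pose, the force and the opening at its end, in the units of the state.
- manip.get_state(): the state, without advancing time (a new reading comes with each control period).
- vision.read_camera(name): name is "scene" or "top"; returns the picture (400x640x3 uint8, blue, green, red); there is no depth.
- vision.calibration(name): a dict with "mtx" (3x3 intrinsics, pixels), "world_to_cam" (4x4, takes a point from world to camera coordinates). Camera axes: x right, y up, looking along -z (the intrinsics and any distortion apply to the point x, -y, -z); pixel columns grow to the right and rows downward; lengths in m; the calibration is good to about 2 mm. A picture is of the moment at which its call begins. calibration takes no time and is no camera call.
- manip.finish_job(): hands the job in, once; it reports no verdict.
The state is a dict: "time_s": time; "qpos": joint angles; "joint_vel": joint speeds; "joint_efforts": joint torques, N m; "position": TCP position; "tool_rot": TCP orientation; "force": force on the tool from outside, world axes, zero at the start; "ft_torque": the same for the moment, N m; "opening": opening from 0.0 (shut) to 1.0 (fully open).
Only numpy, scipy, OpenCV 4.12 (cv2) and the standard library are available. Lean on these libraries where they do the work, as an engineer would, in place of code of your own. Each camera call takes 0.05 s, during which the arm holds its last target. There are 200 camera calls.

### The job

The open grit jar beside the closed one has its red screw lid lying on the draining board: put the lid on and screw it home and snug, so that no water gets in. The jar leans in its rack, so start the thread gently and square to the neck; if it binds while the lid is still high it is crossed, so stop, back it off and start again rather than force it or twist the jar round in its hole. Let go when it is home, and leave the mug and the slate where they are.

Things in the scene. Friction and masses are not known exactly. Their poses are not given: they have to be found in the camera images.
- lid_center (a point): Centre of the loose red ribbed screw lid, 60 mm across, 22 mm high, about 40 g, open side down on the board (centre 11 mm up). z: its axis, up. Grasp it across the 60 mm; 40 N holds it. Hollow: bore 56 mm, skirt 19 mm deep, with two lugs inside for a double-start right-hand thread (closes clockwise from above, sinks 12 mm per turn).
- lid: The same loose lid; origin at the centre of its open lower edge, z up through its top. Home, its top stands 3 mm above the jar's rim. Resting on the rim it may still turn up to 0.15 turn loosely before the thread takes up; then the torque climbs within a few degrees: 0.3 N m is snug, and it stays so when let go.
- jar_mouth (a point): Centre of the open white jar's rim; z: axis of the neck, out of the mouth; x, y turn with the jar. Thread starts are unmarked: lowered on square, the lid first rests with its centre anywhere from 1 mm above to 5 mm below this point, then needs 0.3 to 0.8 turn. Home (top on the rim) its centre is 8 mm below this point along z.
- jar: The open white jar, 56 mm across, 118 mm tall (neck 22 mm, 53 mm over its threads), black inside; origin at its foot, z up its axis. It leans 5 to 8 degrees off vertical, any way, wedged, not rocking. A lid held 3 degrees or more off its axis may cross: it stops sinking 2 to 6 mm too high and push or torque climbs (over 9 N, 0.25 N m). Square, under a 5 N push, it runs down at under 0.15 N m.
- jar_side (a point): A point on the open jar's wall, 28 mm from its axis, 38 mm below the rim; it goes round when the jar is twisted in its hole, which happens at about 1 N m.
- rack: Fixed pale wooden rack, 92 (x) by 235 (y) by 50 mm high, origin at the centre of its underside. The open jar stands at its y = -65 mm, an upright closed jar (blue band, red lid, 127 mm high) at y = +65 mm.
- mug: Loose white mug standing upright, 76 mm across, 85 mm high, handle at +y; origin at the centre of its foot.
- slate: Loose dark grey slate slab lying flat, 110 x 150 x 30 mm; origin at the centre of its underside.
There are look-alikes about, which are no part of the job. Of the things shaped like the lid, the red one is meant.

How it is judged (in metres and radians):
On the way:
1. the lid is set on the mouth of the open jar (x of lid_center in the frame of jar_mouth between -0.003 and 0.003 m and y of lid_center in the frame of jar_mouth between -0.003 and 0.003 m and z of lid_center in the frame of jar_mouth below 0.005 m), for 0.1 s.
At the end, for the whole second after the job is handed in: The lid is screwed home on the open jar: its centre within 0.8 mm of the home height (8 mm below the mouth along the neck's axis), within 3 mm of the axis and square to it within 0.04 rad, at rest, let go, and snug: still clamped on by over 4 N (x of lid_center in the frame of jar_mouth between -0.003 and 0.003 m and y of lid_center in the frame of jar_mouth between -0.003 and 0.003 m and angle between the z axis of lid_center and the z axis of jar_mouth, either way round below 0.04 rad and z of lid_center in the frame of jar_mouth below -0.0072 m and linear speed of lid below 0.01 m/s and contact force between the fingers and lid below 0.1 N and contact force between lid and jar above 4 N); the robot touches nothing.
It fails at once if the lid is forced: more than 60 N between lid and jar while it is still over 2 mm from home (contact force between lid and jar above 60 N and z of lid_center in the frame of jar_mouth above -0.006 m).
It fails at once if the jar is twisted round in its hole by more than about 8 degrees (distance of jar_side from where it was at the start of the episode above 0.004 m).
It fails at once if the mug is shifted more than 15 mm (distance of mug from where it was at the start of the episode above 0.015 m).
It fails at once if the slate is shifted more than 15 mm (distance of slate from where it was at the start of the episode above 0.015 m).
It also fails if it takes over 72 s, if anything falls off the work surface, if the arm or the gripper's body presses on something with over 40 N, if the wrist force passes 120 N, or if a joint passes its speed limit or range.

## Working session

There is one attempt and no reset: what is moved stays moved. The work goes in short steps, Python scripts to look and compute and a tool call to move; the robot and the scene stay as the last step left them, time stands still between calls to the robot, and variables do not carry over. Pictures are saved under pics/ and viewed, about 8 in all and at most 12, crops included, and the job is handed in when it is done.

Besides the shell and the picture viewer there is one more tool, called by a JSON object that holds its "method" and its "body", one argument or row to a line. play_rows: Moves the arm, as the interface text tells. Its arguments: {"type":"object","properties":{"motion":{"type":"array","items":{"type":"array"}},"newtons":{"type":"number"}},"required":["motion"]}

```bash
mkdir -p pics; ls; python3 - <<'E'
from rig import manip, vision
import cv2, numpy as np
print(manip.get_state(), manip.tcp_to_tips)
for n in ("scene","top"):
    im=vision.read_camera(n); cv2.imwrite(f"pics/{n}0.png",im)
    print(n,vision.calibration(n))
E
```

```text
pics
{'time_s': 0.0, 'qpos': array([-8.19472022e+01,  1.66897412e+01, -8.82974170e+00,  6.45559652e+01,
       -2.33483463e-04,  8.20183156e+01]), 'joint_vel': array([-0.10690713,  0.07381066,  0.03481459,  0.13248166, -0.02204956,
        0.09678778]), 'joint_efforts': array([ 2.47089720e-04, -5.37142003e+01,  3.31366181e+01,  1.58658286e-02,
       -1.19514561e-04, -6.53571192e-06]), 'position': array([ 0.14494806, -0.5041216 ,  0.21703361]), 'tool_rot': array([-1.79925250e+02, -1.02452347e-02,  1.60344757e+01]), 'force': array([-0.59880203,  0.05889695,  0.25711458]), 'ft_torque': array([-0.02701715, -0.09977652, -0.05616587]), 'opening': 1.0059428394133139} 0.008
scene {'mtx': array([[518.01723103,   0.        , 313.25539202],
       [  0.        , 518.01723103, 195.58490234],
       [  0.        ,   0.        ,   1.        ]]), 'world_to_cam': array([[ 0.67069776,  0.74148725, -0.01900463, -0.34233239],
       [-0.53134091,  0.49817595,  0.68519892,  0.26695017],
       [ 0.51753391, -0.44946344,  0.72810801, -1.50062259],
       [ 0.        ,  0.        ,  0.        ,  1.        ]])}
top {'mtx': array([[375.25394131,   0.        , 326.35925977],
       [  0.        , 375.25394131, 199.3630541 ],
       [  0.        ,   0.        ,   1.        ]]), 'world_to_cam': array([[-0.00353159, -0.99996022,  0.00819044, -0.05447027],
       [ 0.99231248, -0.00249112,  0.12373249, -0.58648195],
       [-0.12370716,  0.00856445,  0.99228181, -0.80269821],
       [ 0.        ,  0.        ,  0.        ,  1.        ]])}
```

View pics/scene0.png

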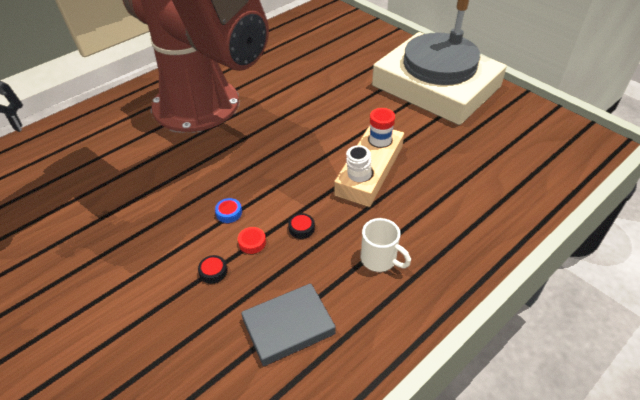

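View pics/top0.png

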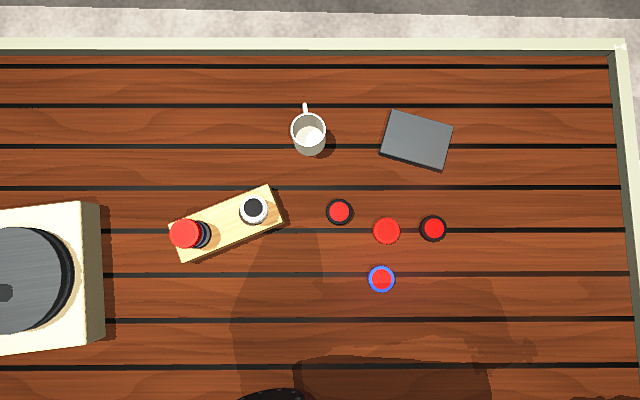

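The candidates in the top view are: plain red (387,231), black-ringed red (339,212) and (433,229), and blue-ringed red (381,279). The plain red one fits the description. I'll confirm that in enlarged crops and look at the jar in the same picture.

```bash
python3 - <<'E'
import cv2, numpy as np
s=cv2.imread("pics/scene0.png"); t=cv2.imread("pics/top0.png")
c=lambda im,x,y,w,h,k:cv2.resize(im[y:y+h,x:x+w],(w*k,h*k),interpolation=cv2.INTER_CUBIC)
a=np.hstack([c(s,330,135,80,75,5),c(t,220,165,80,75,5)][:2])
b=cv2.resize(np.hstack([s[190:290,190:340],t[190:290,310:460]]),(800,267)) 
b=b[:225]
cv2.imwrite("pics/crop1.png",np.vstack([a,b]))
E
```

```text
(no output)
```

View pics/crop1.png

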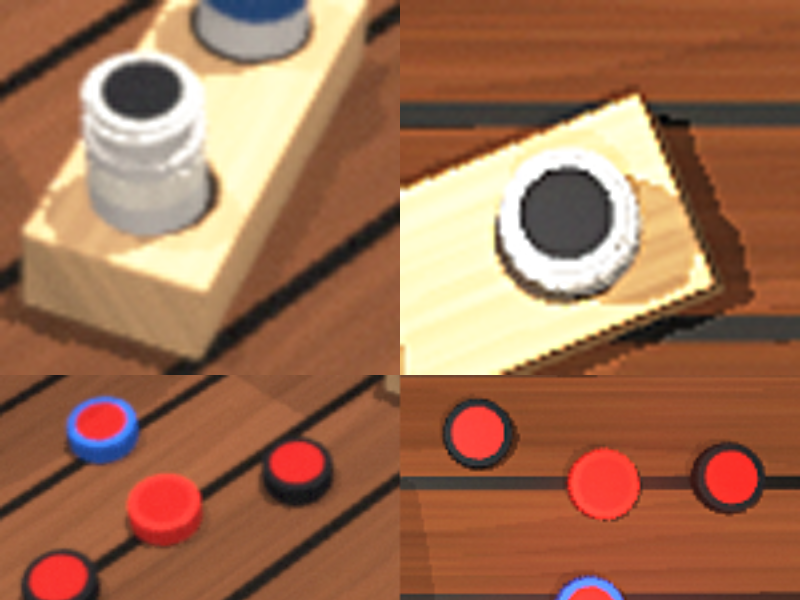

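The crop confirms it: the plain red lid is at top (387,231) and scene (251,240), and the others have black or blue rings. The jar mouth is at about scene (358.6,152.8) and top (253.2,207.6). Next I'll triangulate.

```bash
cat > h.py <<'E'
import numpy as np, cv2
from rig import manip, vision
C={n:vision.calibration(n) for n in("scene","top")}
def ray(n,uv):
    c=C[n];K=c["mtx"];T=c["world_to_cam"]
    d=np.array([(uv[0]-K[0,2])/K[0,0],-(uv[1]-K[1,2])/K[1,1],-1.]);R=T[:3,:3]
    d=R.T@d; return -R.T@T[:3,3], d/np.linalg.norm(d)
def plane(n,uv,z):
    o,d=ray(n,uv); return o+d*(z-o[2])/d[2]
def proj(n,p):
    c=C[n];q=c["world_to_cam"][:3,:3]@np.asarray(p)+c["world_to_cam"][:3,3]
    k=c["mtx"]@np.array([q[0],-q[1],-q[2]]); return k[:2]/k[2]
def tri(a,b):
    o1,d1=ray("scene",a);o2,d2=ray("top",b)
    s=np.linalg.lstsq(np.c_[d1,-d2],o2-o1,rcond=None)[0]
    p,q=o1+s[0]*d1,o2+s[1]*d2
    return (p+q)/2,np.linalg.norm(p-q)
def blobs(mask,box,amin=15):
    x,y,w,h=box; m=np.zeros_like(mask);m[y:y+h,x:x+w]=mask[y:y+h,x:x+w]
    cs,_=cv2.findContours(m,cv2.RETR_EXTERNAL,cv2.CHAIN_APPROX_NONE)
    return sorted([c for c in cs if cv2.contourArea(c)>amin],key=cv2.contourArea,reverse=True)
E
python3 - <<'E'
from h import *
s=cv2.imread("pics/scene0.png"); t=cv2.imread("pics/top0.png")
hs,ht=[cv2.cvtColor(i,cv2.COLOR_BGR2HSV) for i in(s,t)]
dark=lambda i:cv2.inRange(i,(0,0,0),(80,80,80))
em=[cv2.fitEllipse(blobs(dark(i),b)[0]) for i,b in((s,(345,143,26,17)),(t,(240,193,28,30)))]
print("mouth",em); M,g=tri(em[0][0],em[1][0]); print(M,g)
red=lambda h:cv2.inRange(h,(0,200,120),(6,255,255))|cv2.inRange(h,(174,200,120),(180,255,255))
cl=[blobs(red(h),b)[0] for h,b in((hs,(230,222,40,35)),(ht,(368,214,38,36)))]
for n,c in zip(("scene","top"),cl):
    e=cv2.fitEllipse(c);print(n,e, plane(n,e[0],.018))
# rack top corners in top view
pale=cv2.inRange(ht,(10,30,170),(32,150,255)); 
c=blobs(pale,(160,175,135,95))[0]; r=cv2.minAreaRect(cv2.convexHull(c));B=cv2.boxPoints(r)
P=np.array([plane("top",b,.05) for b in B]);print("rack",r,P,np.linalg.norm(P-np.roll(P,1,0),axis=1),P.mean(0))
cv2.polylines(t,[np.int32(B)],True,(255,0,0),1)
cv2.imwrite("pics/rack.png",cv2.resize(np.hstack([t[165:275,150:310],cv2.cvtColor(pale,cv2.COLOR_GRAY2BGR)[165:275,150:310]]),None,fx=2.5,fy=2.5))
# jar white in scene
E
```

```text
mouth [((357.8017272949219, 152.55638122558594), (9.431214332580566, 14.198263168334961), 87.74984741210938), ((252.65362548828125, 207.05213928222656), (16.77163314819336, 17.339143753051758), 89.26431274414062)]
[0.56086807 0.0924562  0.1193241 ] 0.00011752646369013863
scene ((251.0797576904297, 236.6587371826172), (14.728776931762695, 19.477588653564453), 78.30638122558594) [ 0.51731532 -0.18944902  0.018     ]
top ((386.0299987792969, 230.13015747070312), (24.052106857299805, 25.674379348754883), 58.0264892578125) [ 0.51802279 -0.19141103  0.018     ]
rack ((223.9896240234375, 222.974853515625), (41.93687057495117, 109.87351989746094), 67.61986541748047) [[0.53042744 0.29458437 0.05      ]
 [0.62216482 0.07537541 0.05      ]
 [0.53631217 0.03918753 0.05      ]
 [0.44704954 0.25628431 0.05      ]] [0.09175385 0.23763062 0.09316781 0.23473139] [0.53398849 0.1663579  0.05      ]
```

View pics/rack.png

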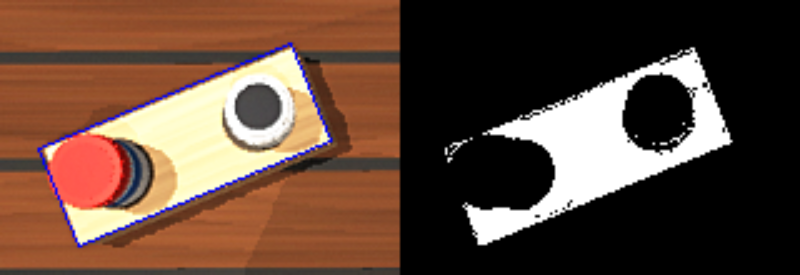

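The rack fits its stated size at 92 x 236 mm. I'll use the closed upright jar as a bias check, and test the lean against the jar's silhouette in the scene view.

```bash
python3 - <<'E'
from h import *
s=cv2.imread("pics/scene0.png"); t=cv2.imread("pics/top0.png")
hs,ht=[cv2.cvtColor(i,cv2.COLOR_BGR2HSV) for i in(s,t)]
red=lambda h:cv2.inRange(h,(0,150,100),(8,255,255))|cv2.inRange(h,(172,150,100),(180,255,255))
c=blobs(red(ht),(160,210,45,45))[0]; et=cv2.fitEllipse(c); bs=blobs(red(hs),(362,100,40,40))[0]
x,y,w,h=cv2.boundingRect(bs); print("closed lid top view",et,plane("top",et[0],.127),"scene bbox",x,y,w,h)
ctr=np.array([.534,.1664]); d=np.array([-.383,.924])
cj=np.r_[ctr+.065*d,.127]; print("closed pred",cj,proj("top",cj),proj("scene",cj))
# midlines in scene
def mid(rows,x0,x1,mask):
    o=[]
    for r in rows:
        k=np.flatnonzero(mask[r,x0:x1])
        if len(k)>8: o.append((r,x0+k[0],x0+k[-1],x0+(k[0]+k[-1])/2))
    return o
U=4; big=cv2.resize(s,None,fx=U,fy=U,interpolation=cv2.INTER_CUBIC); hb=cv2.cvtColor(big,cv2.COLOR_BGR2HSV)
w=cv2.inRange(hb,(0,0,100),(180,60,255))
F=np.r_[ctr-.065*d,.006]; R=np.array([.5609,.0925,.1193]); 
for r in mid(range(147*U,182*U,4),342*U,380*U,w):
    v=(r[0]+.5)/U-.5; l=[(z,proj("scene",F+(R-F)*z)) for z in np.linspace(0,1,400)]
    z,p=min(l,key=lambda q:abs(q[1][1]-v)); print(v,[(q+.5)/U-.5 for q in r[1:]],round(p[0],2),round(z,2))
E
```

```text
closed lid top view ((185.0279541015625, 232.97720336914062), (29.226919174194336, 32.5826530456543), 82.90139770507812) [0.50915052 0.222641   0.127     ] scene bbox 369 107 27 22
closed pred [0.509105 0.22646  0.127   ] [183.07816495 233.00676827] [381.67280952 114.0131025 ]
146.625 [np.float64(350.875), np.float64(379.375), np.float64(365.125)] 357.8 1.0
147.625 [np.float64(349.125), np.float64(366.625), np.float64(357.875)] 357.8 1.0
148.625 [np.float64(347.875), np.float64(367.625), np.float64(357.75)] 357.8 1.0
149.625 [np.float64(347.375), np.float64(379.375), np.float64(363.375)] 357.8 1.0
150.625 [np.float64(346.625), np.float64(379.375), np.float64(363.0)] 357.8 1.0
151.625 [np.float64(346.125), np.float64(379.375), np.float64(362.75)] 357.8 1.0
152.625 [np.float64(345.875), np.float64(379.375), np.float64(362.625)] 357.8 1.0
153.625 [np.float64(345.875), np.float64(379.375), np.float64(362.625)] 357.84 0.97
154.625 [np.float64(346.125), np.float64(379.375), np.float64(362.75)] 357.89 0.94
155.625 [np.float64(346.375), np.float64(379.375), np.float64(362.875)] 357.93 0.91
1
[... 1374 characters left out ...]
5), np.float64(363.5)] 358.67 0.39
173.625 [np.float64(347.625), np.float64(379.375), np.float64(363.5)] 358.71 0.36
174.625 [np.float64(348.125), np.float64(379.375), np.float64(363.75)] 358.76 0.32
175.625 [np.float64(348.125), np.float64(378.875), np.float64(363.5)] 358.8 0.29
176.625 [np.float64(348.875), np.float64(370.375), np.float64(359.625)] 358.85 0.26
177.625 [np.float64(349.625), np.float64(369.625), np.float64(359.625)] 358.89 0.23
178.625 [np.float64(350.625), np.float64(368.625), np.float64(359.625)] 358.93 0.19
179.625 [np.float64(352.125), np.float64(366.625), np.float64(359.375)] 358.98 0.16
180.625 [np.float64(354.375), np.float64(363.875), np.float64(359.125)] 359.02 0.13
```

```bash
python3 - <<'E'
from h import *
s=cv2.imread("pics/scene0.png").astype(float)
# body-edge: print saturation-ish profile for few rows
g=(s[:,:,2]-s[:,:,0])  # R-B: small on white, large on wood
for r in (154,160,165,168,171,174,176): print(r,"L",g[r,342:352].astype(int),"R",g[r,364:380].astype(int))
t=cv2.imread("pics/top0.png").astype(float); g2=t[:,:,2]-t[:,:,0]
for r in (196,200,204,208,212,216,220,223,225): print(r,g2[r,236:270].astype(int))
E
```

```text
154 L [ 98  97 101  91  41   4   3   2   9  -1] R [-4  3 11  3  1  1 13 46 53 56 60 62 57 54 56 57]
160 L [96 95 98 85 54 22 19 12 17 14] R [ 6  2 10 16 17  6  7 54 58 54 54 56 57 49 49 53]
165 L [ 99 102 110  78  76  40  17  19  19  18] R [15 19  5  6 13 23 47 55 54 51 50 56 54 50 45 42]
168 L [111  82  65  68  74  61  25  18  15  16] R [20 18 19 19 22 28 29 37 98 65 57 52 41 41 39 45]
171 L [ 72  86 104  99  93  54  26  24  23  24] R [26 27 27 27 26 26 21 20 26 70 94 48 40 41 47 53]
174 L [ 98  99 103 101 101  81  23  15  18  21] R [24 26 24 20 19 19 17 19 27 78 95 72 66 50 50 50]
176 L [101 102 103 101 100  89  50  18  12  14] R [ 18  17  17  16  17  18  17  22  58 103  78  73  74  69  56  64]
196 [136  85  43  33  43  42  45  83  85  67  27   0   0   0   6   6   0   0
   0  12   5   0   0   0  15  73  94  89  77  49  46  43  45  50]
200 [ 53  49  45  40  37  37  39   2   0   0   0   0   6   5   4   3   3   4
   4   3   2   2   4   3   0   0   4   0   4 121 127  20  26  32]
204 [ 38  45  50  67  50   0   0   0   3   6   4   3   5   6   4   4   1   4
   1   3   2   1   4   3   1   
[... 192 characters left out ...]
84  39  19   0   0   0  -2   0   2   2   2   4   4   2   2   2
   2   3   3   2   1   2   1   3   0   0  24  11   0  31 119 122]
216 [ 47  42  36 104  32  40   7   0   0   0   0   0   0  -2   0   1   3   2
   5   4  -1   0   0   0   0   4   0  -1  25  25  37 115 122 116]
220 [ 63  64  66  62  54 106  49  38  38  21   0   0   0   0   0   0   0   0
   0   0   0   0   8  27  28  25  24  28  98 124 118 116 118 118]
223 [ 37  38  40  42  47  53  58  58 116  69  40  33  38  41  35  29  28  28
  26  22  17  15   9  18  59 104 126 120 117 117 118 118 115 115]
225 [ 57  64  69  66  68  66  61  59  52  46  45  71  76 106  91  87  69  68
  90  99  93  84  24  42 124 123 123 125 126 123 122 121 121 118]
```

The scene-view silhouette suggests a lean about 2° different from the foot estimate. I'll overlay the predictions on an enlarged view to resolve it.

```bash
python3 - <<'E'
from h import *
s=cv2.imread("pics/scene0.png");t=cv2.imread("pics/top0.png")
ctr=np.array([.534,.1664]); d=np.array([-.383,.924]); e=np.array([.924,.383])
K=8
def crop(n,im,x,y,w,h):
    o=cv2.resize(im[y:y+h,x:x+w],(w*K,h*K),interpolation=cv2.INTER_CUBIC)
    q=lambda p:tuple(int(round(v)) for v in ((proj(n,p)-[x,y]+.5)*K))
    F=np.r_[ctr-.065*d,.006];R=np.array([.5609,.0925,.1193]);c=ctr+.065*d
    cv2.line(o,q(F+(R-F)*.37),q(R),(0,0,255),1)
    u=(R-F)/np.linalg.norm(R-F);a=np.cross(u,[1,0,0]);a/=np.linalg.norm(a);b=np.cross(u,a)
    def circ(p,a,b,r,col):
        cv2.polylines(o,[np.int32([q(p+r*(a*np.cos(k)+b*np.sin(k))) for k in np.linspace(0,6.28,60)])],True,col,1)
    circ(R,a,b,.0265,(0,200,0)); circ(R-.022*u,a,b,.028,(255,0,0)); circ(R-.065*u,a,b,.028,(255,0,0))
    X,Y=np.eye(3)[0],np.eye(3)[1]
    for z in(.121,.127): circ(np.r_[c,z],X,Y,.03,(0,255,255))
    cv2.polylines(o,[np.int32([q(np.r_[ctr+i*.046*e+j*.1175*d,.05]) for i,j in((1,1),(1,-1),(-1,-1),(-1,1))])],True,(255,0,255),1)
    return o
a=crop("scene",s,333,103,73,75*1); b=crop("top",t,165,185,99,48)
a=crop("scene",s,333,103,75,75); cv2.imwrite("pics/ov.png",a)
K=6; cv2.imwrite("pics/ov2.png",crop("top",t,165,183,125,80))
E
```

```text
(no output)
```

View pics/ov.png

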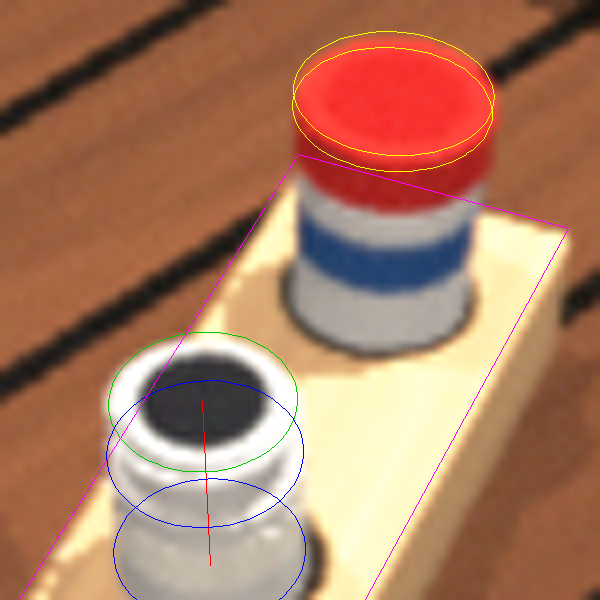

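View pics/ov2.png

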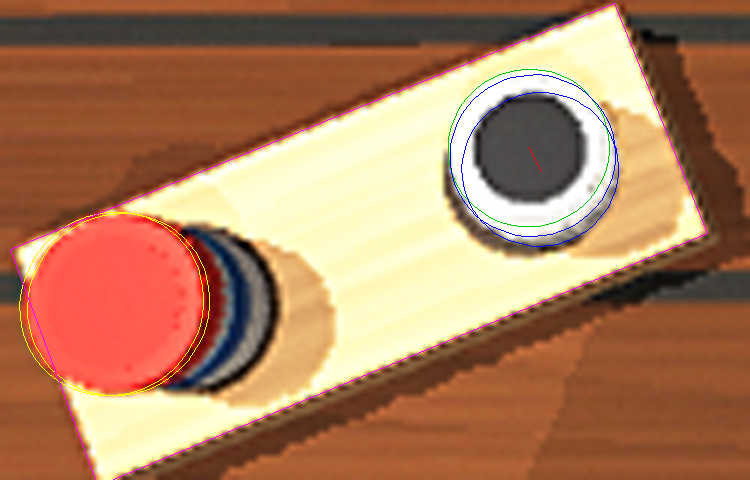

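```bash
python3 - <<'E'
from h import *
ctr=np.array([.534,.1664]); d=np.array([-.383,.924]); e=np.array([.924,.383])
c=ctr+.065*d;f=ctr-.065*d
for z in(.05,.06,.08,.105,.127): print("closed",z,proj("scene",np.r_[c,z]),proj("top",np.r_[c,z]))
print("cornNR,NL",proj("scene",np.r_[ctr+.046*e-.1175*d,.05]),proj("scene",np.r_[ctr-.046*e-.1175*d,.05]))
print("hole top",proj("top",np.r_[f,.05]),proj("scene",np.r_[f,.05]))
for z in(.119,.121,.123,.125): 
    m=plane("top",(252.65,207.05),z); l=m[:2]-f; h=np.sqrt(.118**2-l@l); u=np.r_[l,h]/.118
    print(z,m,"foot z",z-h,"lean",np.degrees(np.arccos(u[2])),u, proj("scene",m), "body@.06", proj("scene",m-u*(z-.06)))
print(plane("top",(386.03,230.13),.022),plane("scene",(251.08,236.66),.022))
E
```

```text
closed 0.05 [379.30991052 138.50710848] [196.23442345 234.2407606 ]
closed 0.06 [379.60522276 135.44587752] [194.66706781 234.09375035]
closed 0.08 [380.20592089 129.21899109] [191.41338569 233.78857097]
closed 0.105 [380.97628083 121.23337643] [187.10718454 233.38467049]
closed 0.127 [381.67280952 114.0131025 ] [183.07816495 233.00676827]
cornNR,NL [370.27761573 191.81377868] [333.19216077 180.02713424]
hole top [252.17302349 211.22485501] [360.03276656 171.34300262]
0.119 [0.56087065 0.09247627 0.119     ] foot z 0.0018339048873899783 lean 6.8157080798871235 [ 0.01674276 -0.11748923  0.99293301] [357.77698149 152.66632294] body@.06 [358.4666335  169.76777243]
0.121 [0.56066175 0.09209912 0.121     ] foot z 0.0038758103943874467 lean 6.985068284106515 [ 0.01497247 -0.12068546  0.99257788] [357.63127571 152.03458313] body@.06 [358.44203373 169.71694375]
0.123 [0.56045286 0.09172196 0.123     ] foot z 0.0059193185400737425 lean 7.156686598564522 [ 0.01320218 -0.1238817   0.99220916] [357.48518941 151.40119348] body@.06 [358.42348559 169.66434863]
0.125 [0.56024396 0.0913448  0.125     ] foot z 0.007964431111798773 lean 7.330413489682803 [ 0.01143189 -0.12707793  0.99182685] [357.3387211  150.76614755] body@.06 [358.41098966 169.60996198]
[ 0.51785619 -0.19074232  0.022     ] [ 0.52016871 -0.19109643  0.022     ]
```

The plain red lid is at about (0.518, -0.191). The mouth is at about (0.5605, 0.092, 0.123), and the neck axis is about (0.009, -0.128, 0.992), a lean of 7.4°, which is inside the stated range. I'll turn the wrist first.

{"method": "play_rows", "body": {
  "motion": [
    [85, [0, 0, 0], [0, 0, -0.15]],
    [85, [0, 0, 0], [0, 0, -0.15]],
    [85, [0, 0, 0], [0, 0, -0.15]],
    [85, [0, 0, 0], [0, 0, -0.15]],
    [85, [0, 0, 0], [0, 0, -0.15]],
    [85, [0, 0, 0], [0, 0, -0.15]],
    [85, [0, 0, 0], [0, 0, -0.15]],
    [85, [0, 0, 0], [0, 0, -0.15]],
    [85, [0, 0, 0], [0, 0, -0.15]],
    [85, [0, 0, 0], [0, 0, -0.15]]
  ],
  "newtons": 40
}}

```text
time_s: 1.1
position: [0.1446, -0.5013, 0.2135]
tool_rot: [180.0, -0.5, 102.3]
force: [0.8, -0.3, -0.2]
opening: 0.997
```

```bash
cat >> h.py <<'E'
from scipy.spatial.transform import Rotation as Ro
def pose():
    s=manip.get_state(); return s["position"],Ro.from_euler("xyz",s["tool_rot"],degrees=True),s
def go(p,zdir=None,yawkeep=True):
    "tool-frame shift (mm) and turn (rad) to bring TCP to p with tool z along zdir (least turn)"
    P,R,s=pose(); sh=R.inv().apply(np.asarray(p)-P)*1e3; rv=np.zeros(3)
    if zdir is not None:
        z=R.inv().apply(np.asarray(zdir)/np.linalg.norm(zdir)); a=np.cross([0,0,1],z); n=np.linalg.norm(a)
        rv=a/max(n,1e-9)*np.arctan2(n,z[2])
    print("t",round(s["time_s"],2),"P",P.round(4),"rot",s["tool_rot"].round(2),"q",s["qpos"].round(1),"F",s["force"].round(2),"T",s["ft_torque"].round(3),"op",round(s["opening"],3))
    print("shift",sh.round(1),"turn",rv.round(4)); return sh,rv
E
python3 -c "
from h import *
go([.518,-.191,.09],[0,0,-1])"
```

```text
t 1.1 P [ 0.1446 -0.5013  0.2135] rot [179.96  -0.52 102.33] q [-81.9  16.9  -9.1  64.5   0.   -4.3] F [ 0.85 -0.34 -0.24] T [-0.092  0.003  0.066] op 0.997
shift [222.3 431.  125.8] turn [ 0.0007 -0.0091  0.    ]
```

{"method": "play_rows", "body": {
  "motion": [
    [85, [18, 36, 9], [0, 0, 0]],
    [85, [18, 36, 9], [0, 0, 0]],
    [85, [18, 36, 9], [0, 0, 0]],
    [85, [18, 36, 9], [0, 0, 0]],
    [85, [18, 36, 9], [0, 0, 0]],
    [85, [18, 36, 9], [0, 0, 0]],
    [85, [18, 36, 9], [0, 0, 0]],
    [85, [18, 36, 9], [0, 0, 0]],
    [85, [18, 36, 9], [0, 0, 0]],
    [85, [18, 36, 9], [0, 0, 0]],
    [85, [18, 36, 9], [0, 0, 0]],
    [85, [18, 36, 9], [0, 0, 0]],
    [85, [0, 0, 0], [0, 0, 0]]
  ]
}}

```text
time_s: 2.4
position: [0.5303, -0.1827, 0.0996]
tool_rot: [-179.9, -0.6, 102.5]
force: [0.2, -0.0, -0.8]
opening: 0.993
```

```bash
python3 -c "
from h import *
go([.518,-.191,.05],[0,0,-1])"
```

```text
t 2.4 P [ 0.5303 -0.1827  0.0996] rot [-179.89   -0.61  102.52] q [-26.7  26.1 -13.4  51.    0.4  50.8] F [ 0.16 -0.02 -0.81] T [-0.017  0.015  0.036] op 0.993
shift [ -6.  -13.7  49.6] turn [-0.0019 -0.0107  0.    ]
```

{"method": "play_rows", "body": {
  "motion": [
    [85, [-2, -5, 17], [-0.001, -0.005, 0]],
    [85, [-2, -5, 17], [-0.001, -0.005, 0]],
    [85, [-2, -4, 16], [0, 0, 0]],
    [85, [0, 0, 0], [0, 0, 0]],
    [85, [0, 0, 0], [0, 0, 0]]
  ]
}}

```text
time_s: 2.9
position: [0.5168, -0.1904, 0.0472]
tool_rot: [-179.9, -0.1, 102.7]
force: [-0.2, -0.1, 0.1]
opening: 0.996
```

```bash
python3 - <<'E'
from h import *
go([.518,-.191,.012],[0,0,-1])
im=vision.read_camera("top");cv2.imwrite("pics/t2.png",im)
s=vision.read_camera("scene")
f=lambda i:cv2.resize(i,(400,400),interpolation=cv2.INTER_CUBIC)
print(proj("top",pose()[0]),proj("scene",pose()[0]))
cv2.imwrite("pics/near.png",np.hstack([f(im[180:280,340:440]),f(s[190:290,200:300])]))
E
```

```text
t 2.9 P [ 0.5168 -0.1904  0.0472] rot [-1.7987e+02 -9.0000e-02  1.0270e+02] q [-27.8  28.3 -19.   42.9  -0.   49.5] F [-0.18 -0.1   0.14] T [-0.009 -0.039 -0.013] op 0.996
shift [-0.9  1.1 35.2] turn [-0.0022 -0.0016  0.    ]
[387.84645886 229.95090206] [249.20005429 228.22815177]
```

View pics/near.png

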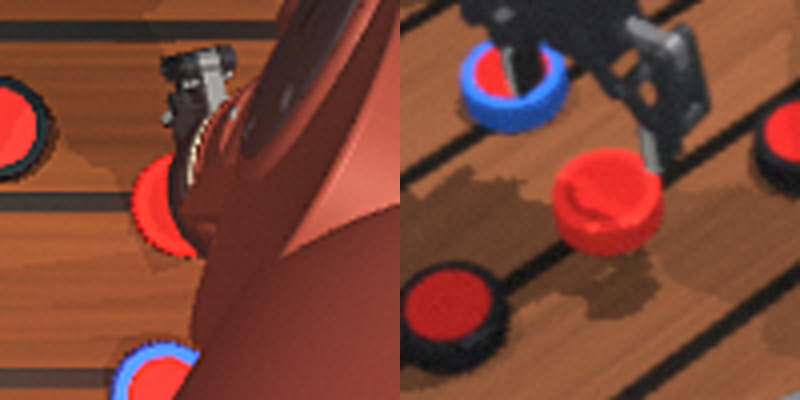

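The fingers straddle the lid, with the tips at about scene crop (525,90) and (655,170) and the lid between and below them. Going down.

{"method": "play_rows", "body": {
  "motion": [
    [85, [0, 0, 13], [-0.002, -0.001, 0]],
    [85, [0, 0, 10], [0, 0, 0]],
    [85, [0, 0, 6], [0, 0, 0]],
    [85, [0, 0, 3], [0, 0, 0]],
    [85, [0, 0, 0], [0, 0, 0]]
  ]
}}

```text
time_s: 3.5
position: [0.5196, -0.1917, 0.0173]
tool_rot: [179.8, 0.2, 102.7]
force: [-0.2, 0.3, 0.6]
opening: 0.997
```

```bash
python3 -c "
from h import *
go([.518,-.191,.012],[0,0,-1])"
```

```text
t 3.5 P [ 0.5196 -0.1917  0.0173] rot [179.76   0.18 102.7 ] q [-27.8  30.5 -20.8  38.5   0.   49.5] F [-0.22  0.25  0.6 ] T [-0.006  0.005  0.041] op 0.997
shift [ 1.1 -1.4  5.3] turn [ 0.0042  0.0032 -0.    ]
```

{"method": "play_rows", "body": {
  "motion": [
    [85, [0, 0, 4], [0, 0, 0]],
    [85, [0, 0, 0], [0, 0, 0]],
    [50, [0, 0, 0], [0, 0, 0]],
    [50, [0, 0, 0], [0, 0, 0]],
    [50, [0, 0, 0], [0, 0, 0]],
    [50, [0, 0, 0], [0, 0, 0]],
    [50, [0, 0, 0], [0, 0, 0]],
    [50, [0, 0, 0], [0, 0, 0]]
  ],
  "newtons": 40
}}

```text
time_s: 4.3
position: [0.5205, -0.1921, 0.0141]
tool_rot: [179.7, 0.2, 102.7]
force: [0.2, -0.3, -0.7]
opening: 0.588
```

```bash
python3 -c "
from h import *
go([.518,-.191,.2],[0,0,-1])"
```

```text
t 4.3 P [ 0.5205 -0.1921  0.0141] rot [179.68   0.24 102.71] q [-27.8  30.7 -20.9  38.    0.   49.5] F [ 0.17 -0.3  -0.69] T [0.04  0.06  0.011] op 0.588
shift [   0.8   -1.1 -185.9] turn [ 0.0055  0.0043 -0.    ]
```

The opening reads 0.588, or 50 mm, which is the commanded value and not the 60 mm expected on the lid. I'll check with a picture.

```bash
python3 - <<'E'
from h import *
s=vision.read_camera("scene")
cv2.imwrite("pics/near2.png",cv2.resize(s[190:290,190:310],(720,600),interpolation=cv2.INTER_CUBIC))
go([.518,-.191,.2])
E
```

```text
t 4.35 P [ 0.5205 -0.1921  0.0141] rot [179.68   0.24 102.71] q [-27.8  30.7 -20.9  38.    0.   49.5] F [-0.92  0.83  0.15] T [ 0.022 -0.018 -0.039] op 0.586
shift [   0.8   -1.1 -185.9] turn [0. 0. 0.]
```

View pics/near2.png

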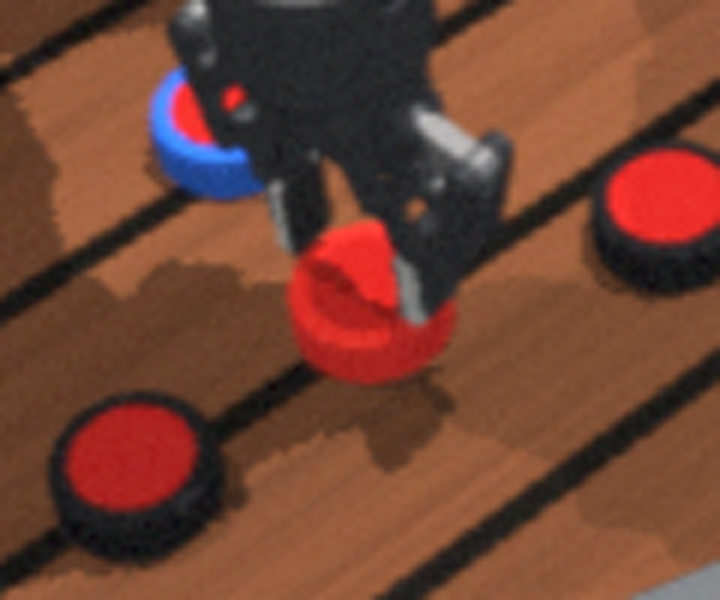

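```bash
python3 - <<'E'
from h import *
P,R,s=pose(); y=R.apply([0,1,0]); x=R.apply([1,0,0])
for z in(.0,.01,.02,.03):
    q=[P+k*y*.025 for k in(-1,1)]
    for a in q:a[2]=z
    print(z,[((proj("scene",a)-[190,190]+.5)*6).round() for a in q])
print("lid top ctr px",(proj("scene",[.518,-.191,.022])-[190,190]+.5)*6, "x",x,"y",y)
i=cv2.imread("pics/near2.png");h=cv2.cvtColor(i,cv2.COLOR_BGR2HSV)
m=cv2.inRange(h,(0,190,90),(7,255,255))|cv2.inRange(h,(174,190,90),(180,255,255))
c=blobs(m,(280,200,190,200))[0];print(cv2.boundingRect(c))
E
```

```text
0.0 [array([322., 292.]), array([427., 353.])]
0.01 [array([319., 275.]), array([424., 336.])]
0.02 [array([316., 258.]), array([422., 319.])]
0.03 [array([313., 241.]), array([419., 302.])]
lid top ctr px [366.06275325 279.40624307] x [-0.21997343  0.97549656 -0.00426132] y [0.97548539 0.21999501 0.00551739]
(287, 223, 169, 162)
```

{"method": "play_rows", "body": {
  "motion": [
    [25, [0, 0, 0], [0, 0, 0]],
    [25, [0, 0, 0], [0, 0, 0]],
    [25, [0, 0, 0], [0, 0, 0]]
  ],
  "newtons": 40
}}

```text
time_s: 4.65
position: [0.5204, -0.1921, 0.0141]
tool_rot: [179.7, 0.2, 102.7]
force: [0.6, 0.2, -0.6]
opening: 0.293
```

The fingers did not stop on the lid. I'll look at the state now in both views, using one picture.

```bash
python3 - <<'E'
from h import *
s=vision.read_camera("scene");t=vision.read_camera("top")
a=s[200:275,205:305];b=t[185:260,345:445]
f=lambda i,k:cv2.resize(i,None,fx=k,fy=k,interpolation=cv2.INTER_CUBIC)
A=f(a,6);B=f(b,2); C=np.zeros((450,200,3),np.uint8);C[:150]=B
cv2.imwrite("pics/near3.png",np.hstack([A,C]))
go([.518,-.191,.2])
E
```

```text
t 4.75 P [ 0.5204 -0.1921  0.0141] rot [179.69   0.24 102.71] q [-27.8  30.7 -20.9  38.    0.   49.5] F [-0.41 -0.25 -0.49] T [ 0.011  0.009 -0.01 ] op 0.294
shift [   0.8   -1.1 -186. ] turn [0. 0. 0.]
```

View pics/near3.png

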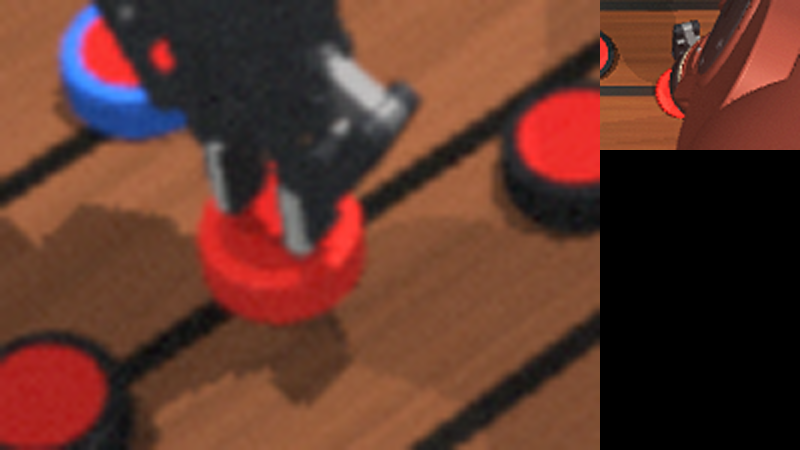

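The fingers hover just above the lid's top, which stands at 22 mm, though TCP z reads 14 mm. I'll probe the lid top gently to get the true tip offset.

{"method": "play_rows", "body": {
  "motion": [
    [25, [0, 0, 1], [0, 0, 0]],
    [25, [0, 0, 1], [0, 0, 0]]
  ]
}}

```text
time_s: 4.95
position: [0.5206, -0.1921, 0.0121]
tool_rot: [179.7, 0.3, 102.7]
force: [-0.4, -0.3, 0.3]
opening: 0.291
```

{"method": "play_rows", "body": {
  "motion": [
    [25, [0, 0, 1], [0, 0, 0]],
    [25, [0, 0, 1], [0, 0, 0]]
  ]
}}

```text
time_s: 5.15
position: [0.5205, -0.1921, 0.0098]
tool_rot: [179.7, 0.2, 102.7]
force: [0.6, 0.8, -0.7]
opening: 0.293
```

{"method": "play_rows", "body": {
  "motion": [
    [25, [0, 0, 1.5], [0, 0, 0]],
    [25, [0, 0, 1.5], [0, 0, 0]]
  ]
}}

```text
time_s: 5.35
position: [0.5207, -0.1922, 0.008]
tool_rot: [179.7, 0.3, 102.7]
force: [-9.9, 4.5, 39.6]
opening: 0.292
```

```bash
python3 - <<'E'
from h import *
s=vision.read_camera("scene");cv2.imwrite("pics/s4.png",s)
a=cv2.imread("pics/near3.png")
go([.518,-.191,.2])
h=cv2.cvtColor(s,cv2.COLOR_BGR2HSV)
m=cv2.inRange(h,(0,180,80),(7,255,255))|cv2.inRange(h,(174,180,80),(180,255,255))
print([cv2.boundingRect(c) for c in blobs(m,(230,215,45,45))])
print("finger px (dark/grey) rows:")
for r in range(230,247): print(r,''.join('R' if m[r,c] else '.' for c in range(232,272)))
E
```

```text
t 5.4 P [ 0.5206 -0.1922  0.0082] rot [179.66   0.28 102.71] q [-27.8  31.2 -21.2  37.2   0.   49.5] F [-5.8   2.73 19.7 ] T [ 0.554  1.378 -0.069] op 0.291
shift [   0.8   -1.2 -191.8] turn [0. 0. 0.]
[(238, 232, 28, 22)]
finger px (dark/grey) rows:
230 ........................................
231 ........................................
232 ..................R.....................
233 .................RR.....................
234 .......R........RRR............RR.......
235 .......RR......RRRR...........RRRR......
236 ......RRR......RRRR...........RRRR......
237 ......RRRR...RRRRRRR..........RRRR......
238 ......RRRRRRRRRRRRR...........RRRR......
239 ......RRRRRRRRRRRRRR.........RRRRR......
240 ......RRRRRRRRRRRRRR........RRRRRR......
241 ......RRRRRRRRRRRRRR.......RRRRRRR......
242 ......RRRRRRRRRRRRRR.......RRRRRRR......
243 ......RRRRRRRRRRRRRRR.....RRRRRRRR......
244 ......RRRRRRRRRRRRRRRR...RRRRRRRRR......
245 .......RRRRRRRRRRRRRRRRRRRRRRRRRR.......
246 .......RRRRRRRRRRRRRRRRRRRRRRRRRR.......
```

The tips rest on the lid's top at TCP z of about 0.0085. The real tips therefore stand roughly 22 mm higher than the frame data suggests, while xy is well centred. I'll raise, reopen and descend lower under force watch.

{"method": "play_rows", "body": {
  "motion": [
    [25, [0, 0, -10], [0, 0, 0]],
    [85, [0, 0, -12], [0.004, 0.004, 0]],
    [85, [0, 0, 0], [0, 0, 0]],
    [85, [0, 0, 0], [0, 0, 0]],
    [85, [0, 0, 0], [0, 0, 0]],
    [85, [0, 0, 0], [0, 0, 0]]
  ]
}}

```text
time_s: 6.0
position: [0.5203, -0.192, 0.0305]
tool_rot: [179.9, 0.1, 102.7]
force: [-0.1, -0.1, -1.2]
opening: 0.996
```

```bash
python3 - <<'E'
from h import *
go([.519,-.1915,.008],[0,0,-1])
s=vision.read_camera("scene");h=cv2.cvtColor(s,cv2.COLOR_BGR2HSV)
m=cv2.inRange(h,(0,180,80),(7,255,255))|cv2.inRange(h,(174,180,80),(180,255,255))
print([cv2.boundingRect(c) for c in blobs(m,(230,215,45,45))])
E
```

```text
t 6.0 P [ 0.5203 -0.192   0.0305] rot [1.7989e+02 5.0000e-02 1.0271e+02] q [-27.8  29.6 -19.7  40.6   0.   49.5] F [-0.08 -0.15 -1.19] T [ 0.025 -0.034 -0.028] op 0.996
shift [ 0.8 -1.2 22.5] turn [ 0.0018  0.0009 -0.    ]
[(238, 227, 28, 27)]
```

{"method": "play_rows", "body": {
  "motion": [
    [85, [0, -0.5, 10], [0.001, 0, 0]],
    [85, [0, -0.5, 9], [0, 0, 0]],
    [85, [0, 0, 4], [0, 0, 0]],
    [85, [0, 0, 1], [0, 0, 0]]
  ]
}}

```text
time_s: 6.45
position: [0.5183, -0.1917, 0.0031]
tool_rot: [-179.9, -0.0, 102.7]
force: [-0.7, 0.1, -0.2]
opening: 0.997
```

{"method": "play_rows", "body": {
  "motion": [
    [85, [0, 0, 2], [0, 0, 0]],
    [85, [0, 0, 1.5], [0, 0, 0]]
  ]
}}

```text
time_s: 6.65
position: [0.518, -0.1917, -0.001]
tool_rot: [-179.9, -0.1, 102.7]
force: [0.4, -0.3, 0.2]
opening: 0.998
```

{"method": "play_rows", "body": {
  "motion": [
    [85, [0, 0, 1.2], [0, 0, 0]],
    [85, [0, 0, 1.2], [0, 0, 0]],
    [85, [0, 0, 1], [0, 0, 0]]
  ]
}}

```text
time_s: 6.95
position: [0.5184, -0.1918, -0.0044]
tool_rot: [-180.0, -0.0, 102.7]
force: [-0.1, 0.4, -0.4]
opening: 0.996
```

{"method": "play_rows", "body": {
  "motion": [
    [85, [0, 0, 1], [0, 0, 0]],
    [85, [0, 0, 1], [0, 0, 0]]
  ]
}}

```text
time_s: 7.15
position: [0.5186, -0.1919, -0.0064]
tool_rot: [-180.0, -0.0, 102.7]
force: [0.5, 0.2, 0.1]
opening: 0.997
```

{"method": "play_rows", "body": {
  "motion": [
    [85, [0, 0, 2], [0, 0, 0]],
    [85, [0, 0, 2], [0, 0, 0]],
    [85, [0, 0, 1.5], [0, 0, 0]],
    [85, [0, 0, 1], [0, 0, 0]]
  ]
}}

```text
time_s: 7.55
position: [0.5186, -0.1919, -0.0133]
tool_rot: [-180.0, 0.0, 102.7]
force: [-0.5, -0.4, 0.2]
opening: 0.994
```

{"method": "play_rows", "body": {
  "motion": [
    [85, [0, 0, 1.5], [0, 0, 0]],
    [58, [0, 0, 0], [0, 0, 0]],
    [58, [0, 0, 0], [0, 0, 0]],
    [58, [0, 0, 0], [0, 0, 0]],
    [52, [0, 0, 0], [0, 0, 0]],
    [52, [0, 0, 0], [0, 0, 0]],
    [52, [0, 0, 0], [0, 0, 0]]
  ],
  "newtons": 40
}}

```text
time_s: 8.25
position: [0.5186, -0.1919, -0.0147]
tool_rot: [-180.0, 0.0, 102.7]
force: [-0.2, 0.0, -0.6]
opening: 0.688
```

```bash
python3 - <<'E'
from h import *
s=vision.read_camera("scene");cv2.imwrite("pics/near5.png",cv2.resize(s[190:275,195:305],None,fx=6,fy=6,interpolation=cv2.INTER_CUBIC))
go([.519,-.1915,.008],[0,0,-1])
E
```

```text
t 8.3 P [ 0.5186 -0.1919 -0.0147] rot [-179.98    0.    102.72] q [-27.9  33.2 -22.   34.8  -0.   49.4] F [ 0.39  0.66 -1.06] T [-0.001  0.019 -0.042] op 0.692
shift [  0.3   0.5 -22.7] turn [-0.0003  0.      0.    ]
```

View pics/near5.png

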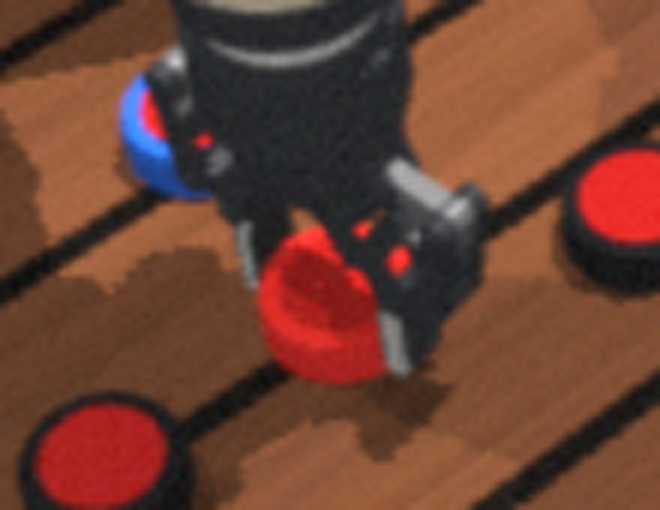

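The lid is gripped at 59 mm, with the tips just above its lower edge. With the lid's bottom at z=0 the TCP reads -0.0147, so I'll use that measured offset from here. Lifting now.

{"method": "play_rows", "body": {
  "motion": [
    [52, [0, 0, -10], [0, 0, 0]],
    [52, [0, 0, -30], [0, 0, 0]],
    [52, [0, 0, -40], [0, 0, 0]],
    [52, [0, 0, -40], [0, 0, 0]],
    [52, [0, 0, -40], [0, 0, 0]],
    [52, [0, 0, -25], [0, 0, -0.1]],
    [52, [0, 0, 0], [0, 0, -0.15]],
    [52, [0, 0, 0], [0, 0, -0.15]],
    [52, [0, 0, 0], [0, 0, -0.15]],
    [52, [0, 0, 0], [0, 0, -0.15]],
    [52, [0, 0, 0], [0, 0, -0.15]],
    [52, [0, 0, 0], [0, 0, -0.15]],
    [52, [0, 0, 0], [0, 0, -0.15]],
    [52, [0, 0, 0], [0, 0, -0.15]],
    [52, [0, 0, 0], [0, 0, -0.15]],
    [52, [0, 0, 0], [0, 0, -0.15]],
    [52, [0, 0, 0], [0, 0, -0.15]],
    [52, [0, 0, 0], [0, 0, -0.15]],
    [52, [0, 0, 0], [0, 0, -0.15]],
    [52, [0, 0, 0], [0, 0, 0]]
  ]
}}

```text
time_s: 10.3
position: [0.5173, -0.1911, 0.193]
tool_rot: [-179.6, 0.2, -139.4]
force: [0.7, 0.9, -0.4]
opening: 0.689
```

```bash
python3 - <<'E'
from h import *
u=np.array([.009,-.128,.9917]); M=np.array([.5605,.0917,.123])
go(M+.03*u+.0147*-u,-u)
for n in("scene","top"):
    s=vision.read_camera(n);h=cv2.cvtColor(s,cv2.COLOR_BGR2HSV)
    m=cv2.inRange(h,(0,150,80),(7,255,255))|cv2.inRange(h,(174,150,80),(180,255,255))
    print(n,[(cv2.boundingRect(c),cv2.contourArea(c)) for c in blobs(m,(180,60,300,240),80)])
P,R,_=pose();print("pred lid ctr T",proj("scene",P+[0,0,.0257]),proj("top",P+[0,0,.0257]))
E
```

```text
t 10.3 P [ 0.5173 -0.1911  0.193 ] rot [-1.7957e+02  1.5000e-01 -1.3935e+02] q [-27.9  20.   -7.8  61.7  -0.  -68.5] F [ 0.69  0.9  -0.41] T [ 0.038 -0.015 -0.026] op 0.689
shift [-215.7  185.3   54. ] turn [-0.1107 -0.0741  0.    ]
scene [((369, 108, 27, 21), 429.0), ((239, 158, 17, 28), 320.5), ((201, 257, 22, 18), 285.5), ((291, 215, 21, 16), 245.0), ((219, 201, 18, 13), 153.5)]
top [((396, 233, 84, 67), 2855.5), ((409, 162, 47, 73), 1175.5), ((180, 218, 22, 30), 514.5), ((451, 183, 29, 36), 321.5), ((329, 202, 20, 20), 285.5), ((372, 269, 19, 20), 261.5), ((387, 211, 12, 22), 111.5)]
pred lid ctr T [239.21407807 171.1595138 ] [405.05509767 225.59185875]
```

{"method": "play_rows", "body": {
  "motion": [
    [52, [-27, 23, 3], [0, 0, 0]],
    [52, [-27, 23, 3], [0, 0, 0]],
    [52, [-27, 23, 3], [0, 0, 0]],
    [52, [-27, 23, 3], [0, 0, 0]],
    [52, [-27, 23, 3], [0, 0, 0]],
    [52, [-27, 23, 3], [0, 0, 0]],
    [52, [-27, 23, 3], [0, 0, 0]],
    [52, [-27, 23, 3], [0, 0, 0]],
    [52, [0, 0, 0], [0, 0, -0.15]],
    [52, [0, 0, 0], [0, 0, -0.15]],
    [52, [0, 0, 0], [0, 0, -0.15]],
    [52, [0, 0, 0], [0, 0, -0.15]],
    [52, [0, 0, 0], [0, 0, -0.15]],
    [52, [0, 0, 0], [0, 0, -0.15]],
    [52, [0, 0, 0], [0, 0, -0.15]],
    [52, [0, 0, 0], [0, 0, -0.15]],
    [52, [0, 0, 0], [0, 0, -0.15]],
    [52, [0, 0, 0], [0, 0, -0.15]],
    [52, [0, 0, 0], [0, 0, -0.15]],
    [52, [0, 0, 0], [0, 0, -0.15]]
  ]
}}

```text
time_s: 12.4
position: [0.5694, 0.0996, 0.1703]
tool_rot: [-179.9, -0.6, -39.1]
force: [-0.2, 0.0, -1.2]
opening: 0.689
```

```bash
python3 - <<'E'
from h import *
u=np.array([.009,-.128,.9917]); M=np.array([.5605,.0917,.123])
go(M+.03*u+.0147*-u,-u)
E
```

```text
t 12.4 P [0.5694 0.0996 0.1703] rot [-179.88   -0.59  -39.08] q [   2.9   23.6   -5.8   60.    -0.3 -138.1] F [-0.2   0.02 -1.2 ] T [ 0.013  0.036 -0.018] op 0.689
shift [-0.9 13.3 32.1] turn [ 0.092  -0.0982  0.    ]
```

{"method": "play_rows", "body": {
  "motion": [
    [52, [0, 4, 6], [0.046, -0.049, 0]],
    [52, [0, 4, 6], [0.046, -0.049, 0]],
    [52, [0, 0, 0], [0, 0, -0.15]],
    [52, [0, 0, 0], [0, 0, -0.15]],
    [52, [0, 0, 0], [0, 0, -0.15]],
    [52, [0, 0, 0], [0, 0, 0]]
  ]
}}

```text
time_s: 13.0
position: [0.5642, 0.0937, 0.1588]
tool_rot: [-172.7, 2.3, -13.3]
force: [0.4, -0.1, -0.5]
opening: 0.69
```

```bash
cat >> h.py <<'E'
u=np.array([.009,-.128,.9917]); M=np.array([.5605,.0917,.123])
def redc(n,box):
    s=vision.read_camera(n);h=cv2.cvtColor(s,cv2.COLOR_BGR2HSV)
    m=cv2.inRange(h,(0,150,80),(7,255,255))|cv2.inRange(h,(174,150,80),(180,255,255))
    return s,[(cv2.boundingRect(c),cv2.contourArea(c)) for c in blobs(m,box,30)]
E
python3 - <<'E'
from h import *
go(M+.03*u-.0147*u,-u)
s,b=redc("scene",(320,90,90,110));print(b)
t,b2=redc("top",(200,170,90,80));print(b2)
P,R,_=pose();w=-R.apply([0,0,1]);print("axis",w)
for nm,o in(("T",P+.0147*w),("W",P+[0,0,.022]-.0073*w)): print(nm,"lid bottom",proj("scene",o),proj("top",o),"top",proj("scene",o+.022*w),"off mouth",(o-M)-((o-M)@u)*u,(o-M)@u)
cv2.imwrite("pics/j1.png",np.hstack([cv2.resize(s[100:185,330:410],(400,425),interpolation=2),cv2.resize(t[170:250,210:285],(398,425),interpolation=2)]))
E
```

```text
t 13.0 P [0.5642 0.0937 0.1588] rot [-172.66    2.27  -13.34] q [  -2.5   23.9   -7.7   59.2    7.6 -169. ] F [ 0.41 -0.08 -0.51] T [-0.22   0.013 -0.012] op 0.69
shift [-1.7  7.3 20. ] turn [-0.0053  0.001   0.    ]
[((350, 119, 25, 26), 503.0), ((378, 108, 18, 21), 260.0)]
[((200, 170, 29, 80), 1436.5), ((244, 170, 8, 18), 48.0)]
axis [ 0.00871681 -0.13330823  0.99103629]
T lid bottom [359.80516919 134.89170007] [247.59738991 202.16948385] top [359.3807146  127.67939581] off mouth [0.00341018 0.00651261 0.00081298] 0.0500113138380871
W lid bottom [360.69297311 134.1784253 ] [245.99762826 202.26339225] top [360.28286823 126.96327979] off mouth [0.00322005 0.00942215 0.00119023] 0.04982975672577611
```

View pics/j1.png

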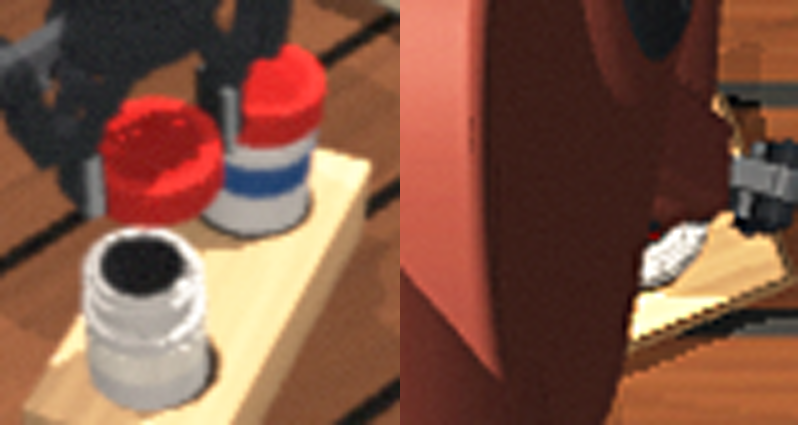

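The scene view shows the lid held above and beyond the mouth. Lid right edge is at about (374,130) and the mouth is at about (358,152). The top view is blocked by the arm. I'll move onto the axis and compare the predicted lid edges with the seen ones.

{"method": "play_rows", "body": {
  "motion": [
    [52, [-1, 3.5, 7], [-0.0025, 0, 0]],
    [52, [-1, 3.5, 7], [-0.0025, 0, 0]],
    [52, [0, 0, 3], [0, 0, 0]],
    [52, [0, 0, 0], [0, 0, 0]]
  ]
}}

```text
time_s: 13.5
position: [0.5597, 0.0896, 0.1394]
tool_rot: [-173.0, 2.4, -14.3]
force: [0.0, 1.7, -0.5]
opening: 0.684
```

```bash
cat >> h.py <<'E'
def lidcheck():
    "seen minus predicted (px) lid right edge, bottom edge, in scene"
    P,R,_=pose(); w=-R.apply([0,0,1]); o=P+.0147*w
    a=np.cross(w,[1,0,0]);a/=np.linalg.norm(a);b=np.cross(w,a)
    C3=np.array([proj("scene",o+h*w+.03*(a*np.cos(k)+b*np.sin(k))) for k in np.linspace(0,2*np.pi,180) for h in(0,.022)])
    s=vision.read_camera("scene"); x0,y0,k=335,105,4
    B=cv2.resize(s[y0:y0+70,x0:x0+50],None,fx=k,fy=k,interpolation=cv2.INTER_LINEAR);h=cv2.cvtColor(B,cv2.COLOR_BGR2HSV)
    m=cv2.inRange(h,(0,150,80),(7,255,255))|cv2.inRange(h,(174,150,80),(180,255,255))
    c=blobs(m,(0,0,B.shape[1],B.shape[0]),100)[0][:,0]/k+[x0,y0]-.5+.5/k
    off=(o-M)-((o-M)@u)*u
    print("extents seen",c.min(0),c.max(0),"pred",C3.min(0).round(1),C3.max(0).round(1))
    print("axis err deg",np.degrees(np.arccos(min(1,w@u))).round(2),"bottom off mouth mm",(off*1e3).round(1),"height",((o-M)@u*1e3).round(1),"centre h",((o-M)@u*1e3+11).round(1))
    return s
E
python3 - <<'E'
from h import *
go(M+.01*u-.0147*u,-u); s=lidcheck(); cv2.imwrite("pics/j2.png",s)
E
```

```text
t 13.5 P [0.5597 0.0896 0.1394] rot [-173.03    2.42  -14.27] q [  -2.7   24.4  -10.    56.6    7.3 -168.3] F [ 0.01  1.65 -0.49] T [-0.087 -0.009  0.042] op 0.684
shift [ 1.  -0.3 21.2] turn [ 0.0005  0.0016 -0.    ]
extents seen [345.875 125.125] [370.875 152.125] pred [342.3 124.7] [370.3 151.7]
axis err deg 0.48 bottom off mouth mm [-0.9 -0.   0. ] height 31.2 centre h 42.2
```

{"method": "play_rows", "body": {
  "motion": [
    [52, [0.5, 0, 8], [0, 0, 0]],
    [52, [0.3, 0, 8], [0, 0, 0]],
    [52, [0, 0, 7], [0, 0, 0]],
    [52, [0, 0, 2], [0, 0, 0]],
    [52, [0, 0, 0], [0, 0, 0]]
  ]
}}

```text
time_s: 14.05
position: [0.5603, 0.093, 0.1122]
tool_rot: [-173.0, 2.4, -14.3]
force: [-0.3, 0.1, -0.3]
opening: 0.689
```

```bash
python3 - <<'E'
from h import *
go(M-.01*u-.0147*u,-u); s=lidcheck()
E
```

```text
t 14.05 P [0.5603 0.093  0.1122] rot [-173.03    2.43  -14.3 ] q [  -2.4   25.9  -12.1   53.     7.3 -168. ] F [-0.3   0.06 -0.26] T [-0.127 -0.018 -0.028] op 0.689
shift [ 0.1 -0.1 13.8] turn [ 0.0005  0.0018 -0.    ]
extents seen [346.875 133.625] [371.625 159.875] pred [343.4 133.7] [370.9 160.3]
axis err deg 0.48 bottom off mouth mm [-0.1 -0.1 -0. ] height 3.8 centre h 14.8
```

{"method": "play_rows", "body": {
  "motion": [
    [52, [0, 0, 1.5], [0, 0, 0]],
    [52, [0, 0, 1.5], [0, 0, 0]]
  ]
}}

```text
time_s: 14.3
position: [0.5607, 0.0934, 0.1097]
tool_rot: [-173.0, 2.4, -14.3]
force: [0.9, 0.4, 0.1]
opening: 0.694
```

{"method": "play_rows", "body": {
  "motion": [
    [52, [0, 0, 1.2], [0, 0, 0]],
    [52, [0, 0, 1.2], [0, 0, 0]]
  ]
}}

```text
time_s: 14.5
position: [0.5609, 0.0937, 0.1075]
tool_rot: [-173.0, 2.3, -14.3]
force: [0.1, -0.3, -0.6]
opening: 0.686
```

{"method": "play_rows", "body": {
  "motion": [
    [52, [0, 0, 1], [0, 0, 0]],
    [52, [0, 0, 1], [0, 0, 0]]
  ]
}}

```text
time_s: 14.7
position: [0.561, 0.094, 0.1054]
tool_rot: [-173.0, 2.3, -14.3]
force: [-0.3, -0.1, -0.0]
opening: 0.689
```

```bash
python3 - <<'E'
from h import *
go(M-.01*u-.0147*u,-u); s=lidcheck()
C0=np.array([.5186,-.1919,0]);c=[proj("scene",C0+[.03*np.cos(k),.03*np.sin(k),h]) for k in np.linspace(0,6.28,90) for h in(0,.022)]
print("lid on board seen 237.5 226.5 265.5 253.5 pred",np.min(c,0),np.max(c,0))
E
```

```text
t 14.7 P [0.561  0.094  0.1054] rot [-173.01    2.33  -14.3 ] q [  -2.3   26.3  -12.6   51.9    7.3 -167.9] F [-0.34 -0.12 -0.  ] T [-0.153 -0.025 -0.003] op 0.689
shift [-0.6  0.1  6.9] turn [ 0.0001  0.     -0.    ]
extents seen [347.625 135.875] [371.875 162.125] pred [343.8 136. ] [371.2 162.5]
axis err deg 0.47 bottom off mouth mm [ 0.6 -0.  -0. ] height -3.1 centre h 7.9
lid on board seen 237.5 226.5 265.5 253.5 pred [236.5574084  225.87731543] [264.98406337 253.6006773 ]
```

{"method": "play_rows", "body": {
  "motion": [
    [52, [-0.2, 0, 1.2], [0, 0, 0]],
    [52, [-0.2, 0, 1.2], [0, 0, 0]]
  ]
}}

```text
time_s: 14.95
position: [0.5605, 0.0944, 0.1028]
tool_rot: [-173.0, 2.3, -14.3]
force: [0.3, -0.0, -0.8]
opening: 0.693
```

{"method": "play_rows", "body": {
  "motion": [
    [52, [0, 0, 1.2], [0, 0, 0]],
    [52, [0, 0, 1.2], [0, 0, 0]]
  ]
}}

```text
time_s: 15.15
position: [0.5605, 0.0948, 0.1002]
tool_rot: [-173.0, 2.3, -14.3]
force: [0.8, 0.1, -0.7]
opening: 0.688
```

{"method": "play_rows", "body": {
  "motion": [
    [52, [0, 0, 1], [0, 0, 0]],
    [52, [0, 0, 1], [0, 0, 0]]
  ]
}}

```text
time_s: 15.35
position: [0.5604, 0.095, 0.098]
tool_rot: [-173.0, 2.3, -14.3]
force: [-0.3, -0.1, -0.6]
opening: 0.69
```

```bash
python3 - <<'E'
from h import *
go(M-.01*u-.0147*u,-u); s=lidcheck()
E
```

```text
t 15.35 P [0.5604 0.095  0.098 ] rot [-173.01    2.34  -14.3 ] q [  -2.1   26.6  -13.2   50.9    7.3 -167.8] F [-0.33 -0.1  -0.57] T [-0.156 -0.01  -0.023] op 0.69
shift [-0.1  0.1 -0.5] turn [ 0.0001  0.0001 -0.    ]
extents seen [347.625 138.375] [371.625 164.125] pred [343.9 138.2] [371.1 164.6]
axis err deg 0.47 bottom off mouth mm [0.2 0.1 0. ] height -10.5 centre h 0.5
```

The skirt has entered over the neck without contact. Continuing slowly.

{"method": "play_rows", "body": {
  "motion": [
    [52, [0, 0, 0.8], [0, 0, 0]],
    [52, [0, 0, 0.8], [0, 0, 0]]
  ]
}}

```text
time_s: 15.6
position: [0.5604, 0.0953, 0.0962]
tool_rot: [-173.0, 2.3, -14.3]
force: [-1.5, -0.2, -0.5]
opening: 0.689
```

{"method": "play_rows", "body": {
  "motion": [
    [52, [0, 0, 0.8], [0, 0, 0]],
    [52, [0, 0, 0.8], [0, 0, 0]]
  ]
}}

```text
time_s: 15.8
position: [0.5603, 0.0955, 0.0945]
tool_rot: [-173.0, 2.3, -14.3]
force: [-0.5, 0.6, -0.2]
opening: 0.691
```

{"method": "play_rows", "body": {
  "motion": [
    [52, [0, 0, 0.6], [0, 0, 0]],
    [52, [0, 0, 0.6], [0, 0, 0]]
  ]
}}

```text
time_s: 16.0
position: [0.5604, 0.0957, 0.0932]
tool_rot: [-173.0, 2.3, -14.3]
force: [-0.7, 0.2, -0.3]
opening: 0.686
```

{"method": "play_rows", "body": {
  "motion": [
    [52, [0, 0, 0.6], [0, 0, 0]],
    [52, [0, 0, 0.6], [0, 0, 0]]
  ]
}}

```text
time_s: 16.2
position: [0.5606, 0.0957, 0.0921]
tool_rot: [-173.0, 2.3, -14.3]
force: [-0.2, -1.9, 4.9]
opening: 0.689
```

{"method": "play_rows", "body": {
  "motion": [
    [52, [0, 0, 0.6], [0, 0, 0]],
    [52, [0, 0, 0.6], [0, 0, 0]]
  ]
}}

```text
time_s: 16.4
position: [0.5615, 0.0956, 0.092]
tool_rot: [-173.0, 2.2, -14.3]
force: [-2.2, -0.3, 6.5]
opening: 0.693
```

{"method": "play_rows", "body": {
  "motion": [
    [52, [0, 0, 0.6], [0, 0, 0]],
    [52, [0, 0, 0.6], [0, 0, 0]]
  ]
}}

```text
time_s: 16.6
position: [0.5618, 0.0956, 0.092]
tool_rot: [-173.0, 2.1, -14.3]
force: [-2.5, -1.2, 7.3]
opening: 0.689
```

Thread contact is at TCP z of 0.092 under about 7 N. I'll ease the side load and start turning gently.

{"method": "play_rows", "body": {
  "motion": [
    [52, [-0.6, 0, 0.2], [0, 0.002, 0]],
    [52, [-0.4, 0, 0.4], [0, 0.001, 0.08]],
    [52, [0, 0, 0.6], [0, 0, 0.1]],
    [52, [0, 0, 0.7], [0, 0, 0.1]],
    [52, [0, 0, 0.7], [0, 0, 0.1]]
  ]
}}

```text
time_s: 17.1
position: [0.5623, 0.0954, 0.0914]
tool_rot: [-174.2, 4.2, -36.7]
force: [-1.4, -1.5, 5.8]
opening: 0.689
```

```bash
cat >> h.py <<'E'
def st():
    P,R,s=pose(); w=-R.apply([0,0,1]); c=P+.0257*w
    print("centre",(c*1e3).round(1),"axial",round((c-M)@u*1e3,2),"ax-tilt",np.degrees(np.arccos(min(1,w@u/np.linalg.norm(u)))).round(2),"push",round(s["force"]@w,1),"lat",(s["force"]-(s["force"]@w)*w).round(1),"Tax",round(s["ft_torque"]@w,3),"q6",s["qpos"][5].round(1),"op",round(s["opening"],3))
    go(M-.0257*u,-u)
E
python3 -c "
from h import *
st()"
```

```text
centre [562.3  92.2 116.9] axial -6.13 ax-tilt 0.63 push 5.9 lat [-1.4 -0.7 -0.1] Tax 0.086 q6 -145.1 op 0.689
t 17.1 P [0.5623 0.0954 0.0914] rot [-174.21    4.23  -36.73] q [  -2.    26.7  -14.2   49.2    7.2 -145.1] F [-1.37 -1.46  5.81] T [-0.554  0.308  0.124] op 0.689
shift [-1.9  1.  -6.2] turn [-0.0037 -0.0104  0.    ]
```

{"method": "play_rows", "body": {
  "motion": [
    [52, [-0.4, 0.2, 0.7], [-0.002, -0.005, 0.12]],
    [52, [-0.4, 0.1, 0.7], [-0.002, -0.005, 0.12]],
    [52, [-0.3, 0, 0.7], [0, 0, 0.12]],
    [52, [-0.2, 0, 0.7], [0, 0, 0.12]],
    [52, [-0.2, 0, 0.7], [0, 0, 0.12]],
    [52, [-0.2, 0, 0.7], [0, 0, 0.12]]
  ]
}}

```text
time_s: 17.7
position: [0.5622, 0.0955, 0.09]
tool_rot: [-179.0, 7.2, -79.8]
force: [-2.2, -1.8, 6.5]
opening: 0.688
```

```bash
python3 -c "
from h import *
st()"
```

```text
centre [562.3  92.3 115.5] axial -7.45 ax-tilt 0.27 push 6.7 lat [-2.2 -1.  -0.1] Tax 0.072 q6 -102.2 op 0.688
t 17.7 P [0.5622 0.0955 0.09  ] rot [-179.01    7.16  -79.81] q [  -2.    27.1  -13.8   49.6    7.2 -102.2] F [-2.19 -1.83  6.49] T [-0.41   0.484  0.136] op 0.688
shift [-0.8  1.9 -7.5] turn [-0.0035 -0.003   0.    ]
```

The lid is running down on pitch (43° gave 1.3 mm, torque 0.07 N m) and is not crossed. Continuing.

{"method": "play_rows", "body": {
  "motion": [
    [52, [0, 0.8, 0.7], [-0.002, -0.002, 0.12]],
    [52, [0, 0.8, 0.7], [-0.002, -0.001, 0.12]],
    [52, [0.3, 0.6, 0.7], [0, 0, 0.12]],
    [52, [0.3, 0.6, 0.7], [0, 0, 0.12]],
    [52, [0.3, 0.5, 0.7], [0, 0, 0.12]],
    [52, [0.3, 0.3, 0.7], [0, 0, 0.12]]
  ]
}}

```text
time_s: 18.3
position: [0.5604, 0.0948, 0.0882]
tool_rot: [175.8, 6.1, -123.1]
force: [-1.0, -0.4, 3.8]
opening: 0.689
```

```bash
python3 -c "
from h import *
st()"
```

```text
centre [560.5  91.5 113.7] axial -9.22 ax-tilt 0.28 push 3.8 lat [-1.   0.1  0. ] Tax 0.059 q6 -59.4 op 0.689
t 18.3 P [0.5604 0.0948 0.0882] rot [ 175.8     6.05 -123.08] q [ -2.2  27.  -14.3  49.2   7.3 -59.4] F [-0.95 -0.4   3.79] T [-0.081  0.184  0.084] op 0.689
shift [-1.1  0.9 -9.2] turn [-0.0041  0.0027  0.    ]
```

{"method": "play_rows", "body": {
  "motion": [
    [52, [0, 0.1, 0.7], [-0.002, 0.002, 0.12]],
    [52, [0, 0.1, 0.7], [-0.002, 0.001, 0.12]],
    [52, [0, 0, 0.7], [0, 0, 0.12]],
    [52, [0, 0, 0.7], [0, 0, 0.12]],
    [52, [0, 0, 0.7], [0, 0, 0.12]],
    [52, [0, 0, 0.7], [0, 0, 0.12]]
  ]
}}

```text
time_s: 18.9
position: [0.5629, 0.0953, 0.0874]
tool_rot: [172.8, 1.7, -165.9]
force: [-2.0, -1.1, 9.1]
opening: 0.688
```

```bash
python3 -c "
from h import *
st()"
```

```text
centre [563.   92.  112.9] axial -10.06 ax-tilt 0.38 push 9.2 lat [-2.   0.1  0. ] Tax 0.109 q6 -16.3 op 0.688
t 18.9 P [0.5629 0.0953 0.0874] rot [ 172.83    1.66 -165.92] q [ -2.1  27.2 -14.1  49.1   7.3 -16.3] F [-1.97 -1.11  9.12] T [-0.339  0.599  0.189] op 0.688
shift [  2.4   1.6 -10.1] turn [-0.0016  0.0064  0.    ]
```

{"method": "play_rows", "body": {
  "motion": [
    [52, [0.6, 0.1, 0.2], [0, 0.003, 0.08]],
    [52, [0.4, 0.1, 0.4], [0, 0.003, 0.08]],
    [52, [0.4, 0.2, 0.5], [0, 0, 0.08]],
    [52, [0.2, 0.2, 0.5], [0, 0, 0.08]]
  ]
}}

```text
time_s: 19.3
position: [0.5626, 0.0957, 0.0876]
tool_rot: [172.8, -0.9, 175.1]
force: [0.0, -0.6, 4.5]
opening: 0.696
```

```bash
python3 -c "
from h import *
st(); s=lidcheck()"
```

```text
centre [562.7  92.4 113.1] axial -9.91 ax-tilt 0.24 push 4.5 lat [ 0. -0. -0.] Tax 0.071 q6 2.9 op 0.696
t 19.3 P [0.5626 0.0957 0.0876] rot [172.78  -0.92 175.06] q [ -2.   27.3 -13.9  49.3   7.3   2.9] F [ 0.05 -0.58  4.46] T [-0.332  0.019  0.075] op 0.696
shift [ 2.4  0.4 -9.9] turn [-0.001  0.004  0.   ]
extents seen [350.125 142.125] [371.625 167.375] pred [344.6 142. ] [371.7 168.3]
axis err deg 0.52 bottom off mouth mm [ 2.3 -0.6 -0.1] height -20.9 centre h -9.9
```

Sinking has stopped at about -10 mm on my scale with low torque, which looks like the lid resting on the rim. Next comes the loose take-up until the torque climbs.

{"method": "play_rows", "body": {
  "motion": [
    [52, [0.2, 0, 0.5], [0, 0.002, 0.1]],
    [52, [0.2, 0, 0.5], [0, 0.001, 0.1]],
    [52, [0, 0, 0.5], [0, 0, 0.1]],
    [52, [0, 0, 0.5], [0, 0, 0.1]]
  ]
}}

```text
time_s: 19.75
position: [0.5624, 0.0946, 0.0873]
tool_rot: [173.9, -3.7, 151.7]
force: [-2.7, -1.9, 9.0]
opening: 0.692
```

```bash
python3 -c "
from h import *
st()"
```

```text
centre [562.6  91.4 112.8] axial -10.11 ax-tilt 0.27 push 9.1 lat [-2.7 -0.8 -0.1] Tax 1.034 q6 26.4 op 0.692
t 19.75 P [0.5624 0.0946 0.0873] rot [173.93  -3.73 151.71] q [ -2.   27.4 -13.8  49.4   7.1  26.4] F [-2.66 -1.9   8.98] T [-0.491  0.697  1.132] op 0.692
shift [  2.7   0.4 -10.1] turn [-0.0027  0.004   0.    ]
```

The torque rose steeply to 1.0 N m with the height unchanged, so I'm stopping the turn there. I'll hold still to unload, then check the height in the scene view.

{"method": "play_rows", "body": {
  "motion": [
    [52, [0, 0, 0], [0, 0, 0]]
  ]
}}

```text
time_s: 19.85
position: [0.562, 0.0947, 0.0874]
tool_rot: [173.9, -3.8, 151.7]
force: [-1.6, 1.3, 1.0]
opening: 0.691
```

```bash
python3 - <<'E'
from h import *
st(); s=lidcheck()
cv2.imwrite("pics/s9.png",s)
E
```

```text
centre [562.2  91.5 112.9] axial -9.96 ax-tilt 0.27 push 0.8 lat [-1.6  1.4  0.2] Tax 0.333 q6 26.4 op 0.691
t 19.85 P [0.562  0.0947 0.0874] rot [173.94  -3.75 151.68] q [ -2.   27.3 -13.9  49.5   7.1  26.4] F [-1.59  1.34  0.99] T [-0.099  0.309  0.375] op 0.691
shift [  2.3   0.5 -10. ] turn [-0.0029  0.0036  0.    ]
extents seen [345.125 142.125] [371.375 167.625] pred [344.2 142.1] [371.2 168.4]
axis err deg 0.54 bottom off mouth mm [ 1.8 -1.5 -0.2] height -21.0 centre h -10.0
```

{"method": "play_rows", "body": {
  "motion": [
    [85, [0, 0, 0], [0, 0, 0]],
    [85, [0, 0, 0], [0, 0, 0]],
    [85, [0, 0, 0], [0, 0, 0]],
    [85, [0, 0, 0], [0, 0, 0]],
    [85, [0, 0, -8], [0, 0, 0]],
    [85, [0, 0, -25], [0, 0, 0]],
    [85, [0, 0, -40], [0, 0, 0]],
    [85, [0, 0, -40], [0, 0, 0]],
    [85, [0, 0, -20], [0, 0, 0]],
    [85, [0, 0, 0], [0, 0, 0]]
  ]
}}

```text
time_s: 20.9
position: [0.5623, 0.0775, 0.2254]
tool_rot: [173.9, -3.8, 152.2]
force: [0.5, -0.5, -0.1]
opening: 0.997
```

```bash
python3 - <<'E'
from h import *
go([.33,-.05,.25],None)
E
```

```text
t 20.9 P [0.5623 0.0775 0.2254] rot [173.93  -3.78 152.16] q [-3.8 21.3 -1.4 68.3  7.1 24.2] F [ 0.52 -0.51 -0.11] T [-0.141 -0.023  0.005] op 0.997
shift [ 147.1 -218.4  -38.2] turn [0. 0. 0.]
```

Next I'll move the arm aside for a clear two-camera check.

{"method": "play_rows", "body": {
  "motion": [
    [85, [15, -23, -3], [0, 0, 0]],
    [85, [15, -23, -3], [0, 0, 0]],
    [85, [15, -23, -3], [0, 0, 0]],
    [85, [15, -23, -3], [0, 0, 0]],
    [85, [15, -23, -3], [0, 0, 0]],
    [85, [15, -23, -3], [0, 0, 0]],
    [85, [15, -23, -3], [0, 0, 0]],
    [85, [15, -23, -3], [0, 0, 0]],
    [85, [15, -23, -3], [0, 0, 0]],
    [85, [0, 0, 0], [0, 0, 0]]
  ]
}}

```text
time_s: 21.9
position: [0.3355, -0.0464, 0.2349]
tool_rot: [173.9, -4.0, 152.4]
force: [-0.2, -0.5, -0.3]
opening: 0.992
```

```bash
python3 - <<'E'
from h import *
go([.33,-.05,.25])
s=vision.read_camera("scene");t=vision.read_camera("top");cv2.imwrite("pics/sf.png",s);cv2.imwrite("pics/tf.png",t)
f=lambda i:cv2.resize(i,(400,425),interpolation=2)
cv2.imwrite("pics/end.png",np.hstack([f(s[100:185,330:410]),f(t[175:260,175:255+0])]))
red=lambda h:cv2.inRange(h,(0,150,80),(8,255,255))|cv2.inRange(h,(172,150,80),(180,255,255))
for n,i,b in(("scene",s,(335,130,45,50)),("top",t,(225,180,60,60)),("scene closed",s,(362,100,40,40)),("top closed",t,(160,210,45,45))):
    c=blobs(red(cv2.cvtColor(i,cv2.COLOR_BGR2HSV)),b)
    print(n,[(cv2.boundingRect(k),cv2.contourArea(k)) for k in c])
P0=plane("top",(252.65,207.05),.121)
for rim in(.119,.121,.123):
    m=plane("top",(252.65,207.05),rim)
    a=np.cross(u,[1,0,0]);a/=np.linalg.norm(a);b=np.cross(u,a)
    for n in("scene","top"):
        c=np.array([proj(n,m+h*u+.03*(a*np.cos(k)+b*np.sin(k))) for k in np.linspace(0,6.28,120) for h in(.003,-.019)]);print(rim,n,"home pred",c.min(0).round(1),c.max(0).round(1))
# scene changes for mug/slate
d=cv2.absdiff(t,cv2.imread("pics/top0.png")).max(2); print("mug/slate diff",(d[95:175,280:460]>60).sum())
d=cv2.absdiff(s,cv2.imread("pics/scene0.png")).max(2); print("scene mug/slate diff",(d[215:365,240:415]>60).sum())
E
```

```text
t 21.9 P [ 0.3355 -0.0464  0.2349] rot [173.95  -4.   152.36] q [-26.6  -2.3 -28.7  67.4   6.1   1. ] F [-0.16 -0.46 -0.35] T [-0.067 -0.008  0.008] op 0.992
shift [  4.3  -4.1 -15.3] turn [0. 0. 0.]
scene [((344, 142, 28, 26), 520.5)]
top [((239, 193, 30, 30), 663.0)]
scene closed [((369, 107, 27, 22), 450.0)]
top closed [((169, 217, 33, 31), 743.0)]
0.119 scene home pred [344.4 142. ] [371.4 168.3]
0.119 top home pred [237.2 192.1] [267.9 222.7]
0.121 scene home pred [344.2 141.4] [371.2 167.7]
0.121 top home pred [237.2 192. ] [268.  222.7]
0.123 scene home pred [344.  140.7] [371.1 167.1]
0.123 top home pred [237.1 192. ] [268.  222.7]
mug/slate diff 0
scene mug/slate diff 517
```

View pics/end.png

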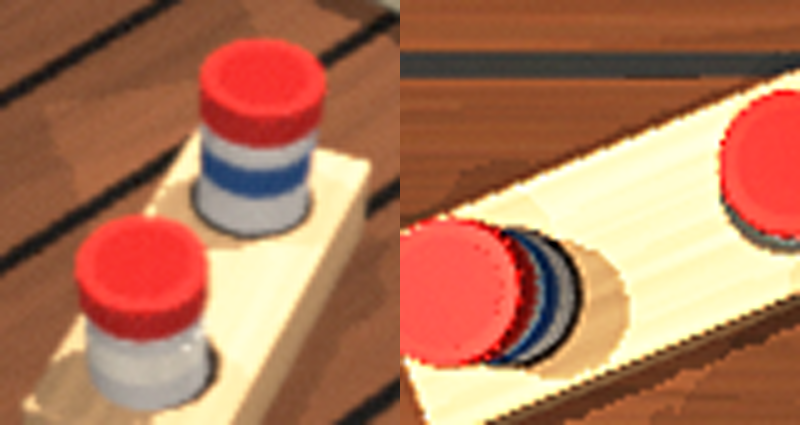

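The scene view shows the lid seated square on the jar at (358,155), with edges within 0.5 px of the home prediction. The height agrees too: the lid centre measures z = 0.113, against about 0.115 from the closed jar's stated height, and a crossed lid would stand 2 to 6 mm higher. Handing in.

```bash
python3 -c "
from rig import manip
print(manip.finish_job())"
```

```text
the job is handed in; nothing more can be done
None
```

I put the plain red lid on the open jar, screwed it down and let go. The job was handed in at about 22 s; no verdict is reported.

**Turning:** It was lowered along the leaning neck (about 7.4°) and turned about 0.54 turn under roughly 5–9 N. It sank about 4.5 mm, mostly at the thread's pitch, at no more than 0.11 N m. It then turned loosely with no further sinking until the torque rose sharply.

**Checks that passed:**
- **Height and seat:** The lid's edges in the scene view fall within about 0.5 px of the home prediction. Its centre measured z = 0.113, against about 0.115 expected from the closed jar's stated height. A crossed lid would stand 2–6 mm higher.
- **Square:** The tool stayed within about 0.4° of the estimated neck axis while turning down and tightening.
- **Surroundings:** The mug and slate show no change in the top view. The scene view did change in that region; it includes the spot the lid was taken from, but I did not separate the two. The arm is clear of everything.

**Checks that failed or disagreed:**
- **Tightening:** The torque jumped past 0.3 N m and read about 1.0 N m at the end of that step, around where the jar is said to twist. I could not confirm afterwards that the jar had not turned slightly.
- **Fingertip height:** The real fingertips stood about 22 mm higher than the tool data implied. My first grasp closed above the lid, and probing the lid top pushed on it with about 40 N. I used the measured offset after that.
- **Rim and lean:** Rim-height estimates ranged from 0.119 to 0.123 m, and the two lean estimates differed by 1–2°, so I used a value in between.

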